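# Clamp the slide packet in its carrier and shut the guard

## Robot

A 6-joint arm with a two-finger parallel gripper is mounted at the origin on a cart in front of the work surface, level with it; the furniture and walls round the work are solid. World frame = base frame: x ahead of the robot, y to its left, z up, the work surface at z = 0. Lengths are in mm, angles in rad, forces in N, time in s.
With the tool pointing down it reaches from about 275 to 750 mm from the base axis. Payload 10.2 kg.
Tool frame: the origin (TCP) lies between the finger pads; the fingertips stand 11 mm ahead of it and the grasp point (between the pads) lies 8 mm behind it; z points along the fingers, y is the line along which they close (so a half turn about z gives the same grasp; the last joint's range is limited). The gripper opens to 85 mm and grips with 20 to 120 N. Pads are 22 mm wide; open, the fingers measure 114 mm over their backs; the gripper's body (76 mm by 85 mm) begins 54 mm behind the grasp point. The pads swing forward as they close: fully open they stand 13 mm farther back than shut.
Start: joints at [0.904, 0.313, 1.498, -0, 1.331, -0.223], TCP at [225.435, 474.142, 242.294] pointing down, gripper open.
Joint ranges: [-2.94, 2.94], [-0.97, 2.17], [0.19, 2.56], [-1.23, 4.37], [0.02, 3.11], [-2.88, 2.88]. Speed limits (rad/s): [2.39, 2.39, 3.01, 3.14, 3.14, 3.14].

## Interface

Orientations are given as a rotation vector (axis times angle).
In Python, from plant import state, get_image, hand_in gives the robot as it stands. The module is installed in compiled form; this text tells all that it offers.
- The arm moves only by the shell command python3 -m handwheel 'ROWS'. ROWS is JSON, a list of rows, each an object of numbers: "rx", "ry", "rz": the turn, a rotation vector about the world's x, y, z as a fraction of full scale; "tx", "ty", "tz": the shift along the world's x, y, z as a fraction of full scale; "gripper": the opening, from 0 (shut) to 1 (fully open). A call has 1 to 10 rows; each row shifts and turns the commanded pose from where the row before left it; what a row does not reach is not made up. Full scale, the value 1, is 80 cm for a shift and 0.1 rad for a turn. A row lasts 1/8 s, in which the tool goes at most 62.5 mm and 10.7 degrees, less where a joint would pass 70% of its speed; a pose out of reach is approached as far as the arm can. A call with a number of a shift or a turn outside -1 to 1 is refused whole. A call with a gripper value outside its range is refused whole. The fingers move at their own pace and stop on an object; the grip force is fixed at half the most. Time passes only in rows, so rows that do not move let the fingers close. It gives the time, the measured TCP pose, the force, the opening and the grip force at its end, in the units of the state.
- state(): the state, without advancing time (a new reading comes with each control period).
- get_image(name): name is "scene" or "top"; returns a dict with "image" (400x640x3 uint8, red, green, blue), "fx", "fy", "cx", "cy" (pixels), "position" and "rotation" of the camera in the world. Camera axes: x right, y down, z forward; pixel columns grow to the right and rows downward; lengths in mm; the calibration is good to about 2 mm. A picture is of the moment at which its call begins. There is no depth.
- hand_in(): hands the job in; it is judged then, once.
The state is a dict: "t": time; "qpos": joint angles; "joint_vel": joint speeds; "effort": joint torques, N m; "tool_pos": TCP position; "orientation": TCP orientation; "wrist_force": force on the tool from outside, world axes, zero at the start; "wrist_torque": the same for the moment, N m; "opening": opening from 0.0 (shut) to 1.0 (fully open); "grip_force": force on a finger pad.
Only numpy, scipy, OpenCV 4.12 (cv2) and the standard library are available. Lean on these libraries where they do the work, as an engineer would, in place of code of your own. Each camera call takes 0.05 s, during which the arm holds its last target. There are 200 camera calls.

## Task

The packet of glass slides stands loose in its carrier. Lift the latch bar by its ball and swing the guard gate wide open, press the snap button flush and slide the clamp sleeve up to the packet until the button springs out of the next hole, then swing the gate shut again so that the latch bar drops into its catch. Keep the packet flat in the carrier and leave the other things on the trolley as they stand.

Things in the scene. Friction and masses are not known exactly. Their poses are not given: they have to be found in the camera images.
- carrier: fixed aluminium shelf plate, 124 x 332 x 8 mm, on four legs over the trolley, plate top at z 108 mm. Origin at trolley height under it (at yaw 0: x away from the robot, y left along the sleeve, z up). In its frame, mm: rod along y at x 15, z 150 from a dark post at the right (y -144); fixed stop at the left, face at y 115, top at z 152; gate and latch stand in front (-x) of the sleeve
- clamp_sleeve (a joint): white square sleeve, 24 mm wide, 26 high, 130 long, on the rod (axis along carrier y at x 15, z 150 mm), with a clamp plate at its left end (46 x 6 mm, from z 110 to 163). m; 0 = first hole, 0.040 = next hole; grows to the left, to the packet. 2 N of friction; end stops 0.6 mm beyond. Two 12 mm holes, 40 mm apart, in its front wall (2 mm). The bay for the packet is 95 mm wide at 0, 55 mm at 0.040
- sleeve_hole (a point): point on the sleeve's axis behind the hole from which the button sticks out at the start; it moves with the sleeve. Gripping here front to back (along carrier x) presses the button flush with one finger while both hold the 24 mm sleeve. 42 mm free below, down to the shelf plate; with the gate open nothing but the sleeve is within 40 mm to left and right
- snap_button (a joint): domed steel pin, 10 mm across, on the rod, pointing to the front (carrier -x). m pressed; 0 = out, 5.5 mm proud of the sleeve's front face; 0.0055 = flush (about 5.4 N). Held flush, it slips under the wall when the sleeve is pushed with about 10 N; then it stays under by itself and springs out at the next hole
- button_tip (a point): tip of the snap button's dome, facing the front (carrier -x); behind the gate while that is shut. It does not slide with the sleeve
- guard_gate (a joint): the steel sheet guard gate in front of the sleeve, 138 mm wide from its upright hinge at the right to its free edge at the left, from z 112 to 164 mm in the carrier frame. rad; 0 = shut, opens towards the robot, anticlockwise from above, to 1.5 at most; stays where it is left. Shut, it covers the button closely (no room for a finger)
- gate_hinge (a point): a point on the gate's upright hinge axis, 150 mm above the trolley
- latch_bar (a joint): latch bar on the gate's front, pivoted 40 mm from the gate's hinge, 8 mm high, 6 thick, at z 166 mm, its free end 20 mm past the gate's free edge. rad; 0 = down, grows as the end lifts (to 0.6); falls by its weight. With gate shut and bar down its end lies behind a wedge-shaped catch; lifted over 0.1 it clears. Pushing the gate shut, it also rides up the wedge and drops in by itself
- latch_ball (a point): centre of the ball (16 mm diameter) on a 6 mm stem that stands on the latch bar, 105 mm from the gate's hinge along the gate and 65 mm from the bar's pivot; 200 mm above the trolley when the bar is down. Raising it by 8 mm or more frees the bar. The ball may turn between the fingers
- slide_packet_mid (a point): centre of the packet of glass slides, a carton 80 mm (along carrier x) x 52 mm (along carrier y) x 24 mm high, lying on the carrier's shelf plate between clamp plate and fixed stop
- lab_timer_mid (a point): centre of the white bench timer, 64 x 68 x 19 mm, bystander
- rubber_stamp_mid (a point): half-way up the wooden hand stamp, 26 x 46 x 67 mm, bystander
- dropper_1_mid (a point): half-way up an upright dropper bottle, 30 mm diameter, 101 mm high, on the shelf plate left of the fixed stop, bystander
- dropper_2_mid (a point): half-way up another upright dropper bottle of the same size, on the trolley, bystander
- capillary_vial_mid (a point): half-way up the upright stoppered vial, 21 mm diameter, 92 mm high, bystander
- white_tape_mid (a point): centre of the roll of tape lying flat, 73 mm diameter, 25 mm high, bystander

How it is judged (in metres and radians):
On the way, in this order (a step that is already met when the one before it is completed fails the run):
1. the latch is lifted and the gate swung wide open (over 0.8 rad, 46 degrees) (value of joint guard_gate above 0.8 rad), for 0.2 s.
2. the snap button is pressed flush (over 4.5 mm) with the gate open (value of joint snap_button above 0.0045 m and value of joint guard_gate above 0.6 rad), for 0.1 s.
3. the sleeve is at the next hole and the button has sprung out of it (value of joint clamp_sleeve above 0.0385 m and value of joint snap_button below 0.0015 m), for 0.2 s.
At the end, for the whole second after the job is handed in: sleeve at its next hole (over 38.5 mm), button out (pressed under 1.5 mm), gate shut and latch bar down behind its catch (each under 0.03 rad), packet flat on the shelf plate between clamp plate and fixed stop (centre at carrier y 82 to 94 mm) (all of step 3 and value of joint each of guard_gate, latch_bar below 0.03 rad and y of slide_packet_mid in the frame of carrier between 0.082 and 0.094 m and z of slide_packet_mid in the frame of carrier below 0.126 m); the robot touches nothing.
It fails at once if the packet is tipped (over 0.3 rad) or lifted (angle between slide_packet_mid's own z axis and vertical above 0.3 rad or height (world z) of slide_packet_mid above 0.145 m).
It fails at once if a bystander is moved by more than 25 mm or knocked over (distance of any of lab_timer_mid, rubber_stamp_mid, dropper_1_mid, dropper_2_mid, capillary_vial_mid, white_tape_mid from where it was at the start of the episode above 0.025 m).
It also fails if it takes over 64 s, if anything falls off the work surface, if the arm or the gripper's body presses on something with over 40 N, if the wrist force passes 120 N, or if a joint passes its speed limit or range.

## Working session

There is one attempt and no reset: what is moved stays moved. The work goes in short steps, Python scripts to look and compute and a shell command to move; the robot and the scene stay as the last step left them, time stands still between calls to the robot, and variables do not carry over. Pictures are saved under pics/ and viewed, at most 10 in all, crops included, and the job is handed in when it is done.

```bash
mkdir -p pics; cat > h.py <<'E'
import numpy as np, cv2
from plant import state, get_image
def snap(name,fn):
    c=get_image(name); cv2.imwrite('pics/'+fn,c['image'][:,:,::-1]); np.save('pics/'+fn+'.npy',{k:v for k,v in c.items()},allow_pickle=True); return c
def load(fn): return np.load('pics/'+fn+'.npy',allow_pickle=True).item()
def rot(c):
    R=np.array(c['rotation'],float)
    return R if R.shape==(3,3) else cv2.Rodrigues(R)[0]
def ray(c,u,v):
    d=rot(c)@np.array([(u-c['cx'])/c['fx'],(v-c['cy'])/c['fy'],1.]); return np.array(c['position'],float),d/np.linalg.norm(d)
def onz(c,u,v,z):
    p,d=ray(c,u,v); return p+d*(z-p[2])/d[2]
def tri(*obs):
    A=np.zeros((3,3));b=np.zeros(3)
    for c,u,v in obs:
        p,d=ray(c,u,v);M=np.eye(3)-np.outer(d,d);A+=M;b+=M@p
    x=np.linalg.solve(A,b); e=[np.linalg.norm((np.eye(3)-np.outer(ray(*o)[1],ray(*o)[1]))@(x-ray(*o)[0])) for o in obs]
    return x,e
def proj(c,X):
    q=rot(c).T@(np.array(X,float)-np.array(c['position'],float)); return c['fx']*q[0]/q[2]+c['cx'],c['fy']*q[1]/q[2]+c['cy']
E
python3 - <<'E'
from h import *
for n in('scene','top'):
    c=snap(n,n+'0.png'); print(n,c['position'],c['rotation'],c['fx'],c['fy'],c['cx'],c['cy'])
print(state())
E
```

```text
scene [-121.24738722 -556.94620192  536.98618303] [-1.87961022  0.83889135 -0.56171241] 461.871744323425 461.871744323425 320.6398021947092 204.21082807983953
top [ 296.47942528  -11.31309409 1137.52091968] [-2.04598566  2.1393993  -0.2599256 ] 440.55401975533687 440.55401975533687 326.2692972201131 205.70453363795482
{'t': 0.1, 'qpos': array([ 9.03654472e-01,  3.13402750e-01,  1.49835882e+00,  3.60350607e-05,
        1.33097281e+00, -2.23410798e-01]), 'joint_vel': array([-9.86864707e-05, -1.58862852e-03, -3.36991714e-03, -1.33979057e-03,
       -6.44564900e-04, -3.24298242e-04]), 'effort': array([ 2.03864431e-03, -4.12905121e+01, -2.60143876e+01, -1.64634002e-04,
        3.03731336e-03, -4.51874212e-05]), 'tool_pos': array([225.26522138, 473.98568155, 241.78869557]), 'orientation': array([-6.91204751e-01, -3.06407407e+00,  1.59461328e-03]), 'wrist_force': array([0.14355452, 0.13166248, 0.61738416]), 'wrist_torque': array([0.03644035, 0.00428628, 0.04330273]), 'grip_force': 0.0, 'opening': 0.9989448009654954}
```

View pics/scene0.png

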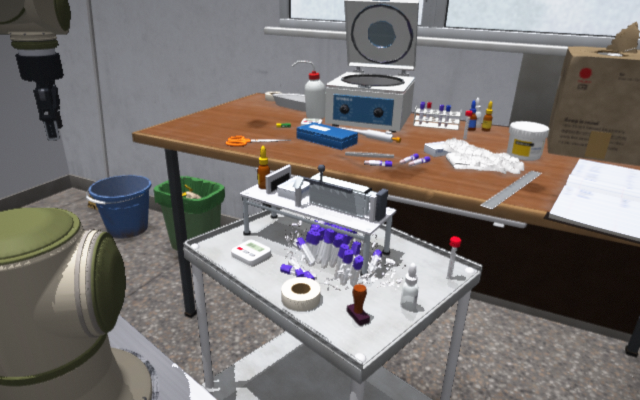

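View pics/top0.png

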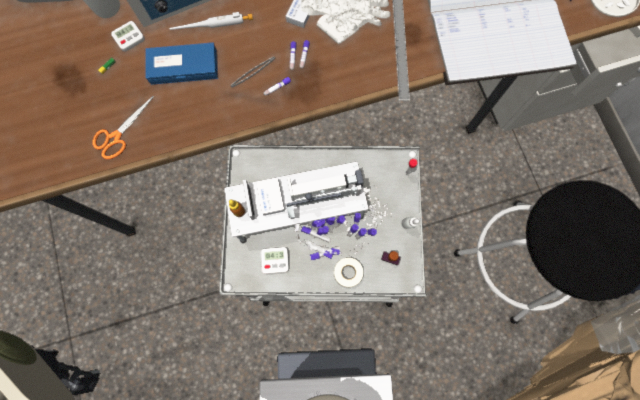

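The scene view shows the carrier around (320,205), with the latch ball near (321,168). In the top view the carrier is around (297,197) and tilted, with the dark post at (360,178). I'll crop both views together.

```bash
python3 - <<'E'
from h import *
a=cv2.imread('pics/scene0.png')[145:245,235:400]; b=cv2.imread('pics/top0.png')[158:240,220:385]
A=cv2.resize(a,(792,300),interpolation=3) if 0 else cv2.resize(a,None,fx=3,fy=3,interpolation=cv2.INTER_CUBIC)
A=cv2.resize(a,None,fx=3.6,fy=3.6,interpolation=cv2.INTER_CUBIC);B=cv2.resize(b,None,fx=2.9,fy=2.9,interpolation=cv2.INTER_CUBIC)
w=max(A.shape[1],B.shape[1]);o=np.zeros((A.shape[0]+B.shape[0],w,3),np.uint8);o[:A.shape[0],:A.shape[1]]=A;o[A.shape[0]:,:B.shape[1]]=B
print(o.shape);cv2.imwrite('pics/crop1.png',o)
E
```

```text
(598, 594, 3)
```

View pics/crop1.png

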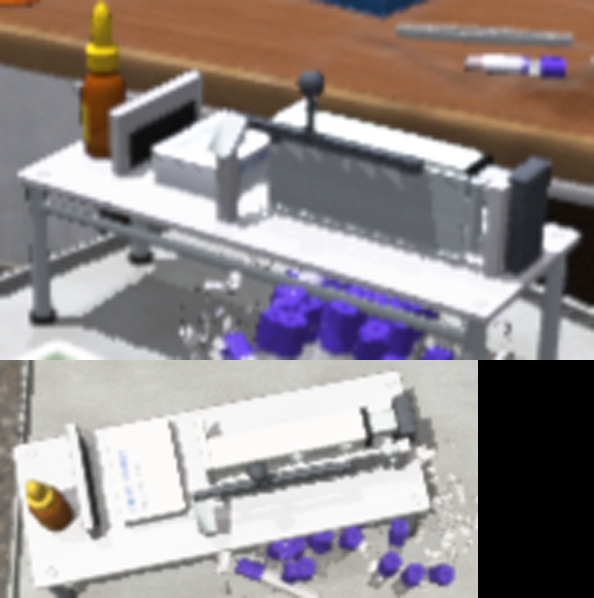

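```bash
python3 - <<'E'
from h import *
t=load('top0.png');s=load('scene0.png')
C=[onz(t,*p,108)[:2] for p in [(225.2,188.7),(358.6,163.2),(367.6,209.7),(233.1,235.6)]]
print(np.round(C),'ctr',np.mean(C,0))
dy=(C[0]-C[1])+(C[3]-C[2]); yaw=np.arctan2(-dy[0],dy[1]); print('yaw',yaw,[np.linalg.norm(C[i]-C[(i+1)%4]) for i in range(4)])
for p in [(240.6,192.8),(395.6,210.3),(370.3,232.5)]: print('scene corner',onz(s,*p,108))
ball=tri((t,309,196.6),(s,321.4,168.1)); print('ball',ball)
R=np.array([[np.cos(yaw),-np.sin(yaw)],[np.sin(yaw),np.cos(yaw)]])
print('ball in carrier',R.T@(ball[0][:2]-np.mean(C,0)))
f=lambda u,v:(u/2.9+220,(v-360)/2.9+158)
g=lambda u,v:(u/3.6+235,v/3.6+145)
for n,p,z in [('hinge?',(412,452),166),('bar end',(195,497),166),('post',(403,415),165),('packet ctr',(142,470),132),('bottle',(50,500),200),('sleeve top fl R',(365,410),163),('plate L',(205,440),163)]:
    X=onz(t,*f(*p),z);print(n,X,'carr',R.T@(X[:2]-np.mean(C,0)))
for n,p in [('timer',(274,261)),('tape',(349,272)),('stamp',(391,257)),('drop2',(411,222)),('vial',(413,163))]: print(n,onz(t,*p,20))
E
```

```text
[[ 606.  223.]
 [ 657. -105.]
 [ 538. -119.]
 [ 490.  203.]] ctr [572.68895193  50.64752177]
yaw 0.15160343411212504 [np.float64(332.1120441319401), np.float64(119.56241960572719), np.float64(326.15795422486093), np.float64(118.33496716228863)]
scene corner [489.34559333 202.87937842 108.        ]
scene corner [ 657.79840536 -103.65058119  108.        ]
scene corner [ 539.86510017 -121.69894087  108.        ]
ball (array([552.04568114,  17.3628035 , 200.39598116]), [np.float64(0.18559323485650903), np.float64(0.1855932348566024)])
ball in carrier [-25.43326675 -29.78533267]
hinge? [ 572.1369745  -103.58191712  166.        ] carr [ -23.83789582 -152.37709547]
bar end [543.16954771  68.68418641 166.        ] carr [-26.45686449  22.28790745]
post [603.36021007 -98.47191419 165.        ] carr [   7.79894512 -152.04114151]
packet ctr [576.44769143 114.1639483  132.        ] carr [13.3080922  62.22024786]
bottle [537.12181688 175.51239894 200.        ] carr [-16.30167246 128.80416966]
sleeve top fl R [609.54103036 -68.55857483 163.        ] carr [  18.42648588 -123.40435069]
plate L [590.29522527  59.91214355 163.        ] carr [18.80350716  6.49939963]
timer [436.02822721 117.59996139  20.        ]
tape [399.89566536 -70.77803905  20.        ]
stamp [ 432.92402006 -179.47137494   20.        ]
drop2 [ 521.13153271 -238.42443012   20.        ]
vial [ 681.69666812 -258.40558105   20.        ]
```

The carrier sits at about (573,51) with yaw 0.152. The ball triangulates to (552,17,200), which agrees with its stated height, so I'll go above it.

```bash
python3 -m handwheel '[{"tx":0.041,"ty":-0.057,"tz":0.02,"rz":-1,"gripper":1},{"tx":0.041,"ty":-0.057,"tz":0.02,"rz":-1,"gripper":1},{"tx":0.041,"ty":-0.057,"tz":0.01,"rz":-1,"gripper":1},{"tx":0.041,"ty":-0.057,"rz":-1,"gripper":1},{"tx":0.041,"ty":-0.057,"rz":-1,"gripper":1},{"tx":0.041,"ty":-0.057,"rz":-1,"gripper":1},{"tx":0.041,"ty":-0.057,"rz":-1,"gripper":1},{"tx":0.041,"ty":-0.057,"rz":-1,"gripper":1},{"tx":0.041,"ty":-0.057,"rz":-1,"gripper":1},{"tx":0.041,"ty":-0.057,"rz":-0.75,"gripper":1}]'
python3 - <<'E'
from h import *
s=state();R=cv2.Rodrigues(s['orientation'])[0];print(s['t'],s['tool_pos'],R[:,1],R[:,2],s['qpos'])
E
```

```text
0.1 [225.26522138 473.98568155 241.78869557] [ 0.42931952  0.903152   -0.00110561] [-7.33938797e-04 -8.75280260e-04 -9.99999348e-01] [ 9.03654472e-01  3.13402750e-01  1.49835882e+00  3.60350607e-05
  1.33097281e+00 -2.23410798e-01]schema error: expected keys rx, ry, rz, tx, ty, tz, gripper
```

```bash
cat > st.py <<'E'
from h import *
s=state();R=cv2.Rodrigues(s['orientation'])[0];print(round(s['t'],2),np.round(s['tool_pos'],1),'yang',round(float(np.arctan2(R[1,1],R[0,1])),3),'z',np.round(R[:,2],3),'F',np.round(s['wrist_force'],1),'op',round(s['opening'],3),round(s['grip_force'],1))
E
python3 -m handwheel '[{"rx":0,"ry":0,"tx":0.041,"ty":-0.057,"tz":0.02,"rz":-1,"gripper":1},{"rx":0,"ry":0,"tx":0.041,"ty":-0.057,"tz":0.02,"rz":-1,"gripper":1},{"rx":0,"ry":0,"tx":0.041,"ty":-0.057,"tz":0.01,"rz":-1,"gripper":1},{"rx":0,"ry":0,"tx":0.041,"ty":-0.057,"tz":0,"rz":-1,"gripper":1},{"rx":0,"ry":0,"tx":0.041,"ty":-0.057,"tz":0,"rz":-1,"gripper":1},{"rx":0,"ry":0,"tx":0.041,"ty":-0.057,"tz":0,"rz":-1,"gripper":1},{"rx":0,"ry":0,"tx":0.041,"ty":-0.057,"tz":0,"rz":-1,"gripper":1},{"rx":0,"ry":0,"tx":0.041,"ty":-0.057,"tz":0,"rz":-1,"gripper":1},{"rx":0,"ry":0,"tx":0.041,"ty":-0.057,"tz":0,"rz":-1,"gripper":1},{"rx":0,"ry":0,"tx":0.041,"ty":-0.057,"tz":0,"rz":-0.75,"gripper":1}]'; python3 st.py
```

```text
t: 1.35
tool_pos: [554.2, 16.5, 282.0]
orientation: [-2.05, -2.38, 0.0]
wrist_force: [1.2, 0.6, 0.5]
opening: 1.0
grip_force: 0.0
1.35 [554.2  16.5 282. ] yang 0.149 z [-0.001  0.    -1.   ] F [1.2 0.6 0.5] op 1.0 0.0
```

```bash
python3 -m handwheel '[{"rx":0,"ry":0,"rz":0,"tx":-0.0025,"ty":0.001,"tz":-0.055,"gripper":0.7},{"rx":0,"ry":0,"rz":0,"tx":0,"ty":0,"tz":-0.055,"gripper":0.5},{"rx":0,"ry":0,"rz":0,"tx":0,"ty":0,"tz":0,"gripper":0.35},{"rx":0,"ry":0,"rz":0,"tx":0,"ty":0,"tz":0,"gripper":0.35}]'; python3 st.py; python3 - <<'E'
from h import *
a=snap('scene','s1.png')['image'][110:260,240:400,::-1];cv2.imwrite('pics/c2.png',cv2.resize(a,None,fx=4,fy=4,interpolation=2))
E
```

```text
t: 1.85
tool_pos: [552.1, 18.9, 196.1]
orientation: [2.045, 2.382, 0.002]
wrist_force: [0.4, -0.3, 1.1]
opening: 0.347
grip_force: 0.0
1.85 [552.1  18.9 196.1] yang 0.152 z [ 0.002 -0.    -1.   ] F [ 0.4 -0.3  1.1] op 0.347 0.0
```

View pics/c2.png

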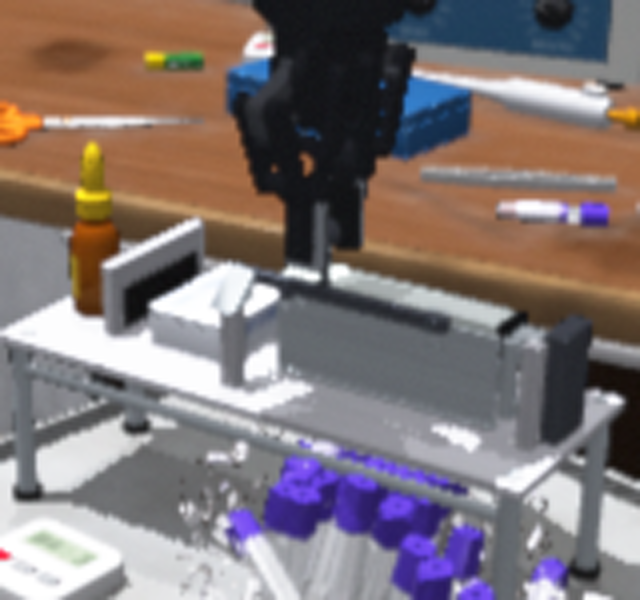

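The stem stands between the two fingers at about (320,240) in the crop, so the ball is centred. I'll lower 4 mm, grip and lift along the bar's arc.

```bash
python3 -m handwheel '[{"rx":0,"ry":0,"rz":0,"tx":0,"ty":-0.001,"tz":-0.005,"gripper":0.35},{"rx":0,"ry":0,"rz":0,"tx":0,"ty":0,"tz":0,"gripper":0},{"rx":0,"ry":0,"rz":0,"tx":0,"ty":0,"tz":0,"gripper":0},{"rx":0,"ry":0,"rz":0,"tx":0,"ty":0,"tz":0,"gripper":0}]'; python3 st.py;  python3 -m handwheel '[{"rx":0,"ry":0,"rz":0,"tx":0.0005,"ty":-0.003,"tz":0.006,"gripper":0},{"rx":0,"ry":0,"rz":0,"tx":0.0005,"ty":-0.004,"tz":0.006,"gripper":0},{"rx":0,"ry":0,"rz":0,"tx":0.0005,"ty":-0.0045,"tz":0.006,"gripper":0},{"rx":0,"ry":0,"rz":0,"tx":0,"ty":0,"tz":0,"gripper":0}]'; python3 st.py
```

```text
t: 2.4
tool_pos: [551.6, 18.2, 190.7]
orientation: [2.046, 2.383, 0.001]
wrist_force: [-1.0, 0.4, 2.3]
opening: 0.141
grip_force: 58.4
2.4 [551.6  18.2 190.7] yang 0.152 z [ 0.001 -0.    -1.   ] F [-1.   0.4  2.3] op 0.141 58.4
t: 2.9
tool_pos: [552.4, 8.7, 204.7]
orientation: [-2.047, -2.382, 0.001]
wrist_force: [-0.6, 1.8, -3.0]
opening: 0.145
grip_force: 58.4
2.9 [552.4   8.7 204.7] yang 0.151 z [-0.001  0.    -1.   ] F [-0.6  1.8 -3. ] op 0.145 58.4
```

```bash
python3 - <<'E'
import numpy as np
h=np.array([574.3,-85.7]);r=np.array([552.4,8.7])-h
p=r
for i in range(1,14):
    a=.1*i;q=np.array([[np.cos(a),-np.sin(a)],[np.sin(a),np.cos(a)]])@r;print(i,np.round((q-p)/800,4),np.round(q+h,1));p=q
E
```

```text
1 [-0.0116 -0.0033] [543.1   6. ]
2 [-0.0113 -0.0045] [534.1   2.5]
3 [-0.0108 -0.0056] [525.5  -2. ]
4 [-0.0101 -0.0066] [517.4  -7.3]
5 [-0.0094 -0.0076] [509.8 -13.4]
6 [-0.0086 -0.0085] [502.9 -20.2]
7 [-0.0077 -0.0093] [496.7 -27.6]
8 [-0.0068 -0.01  ] [491.3 -35.6]
9 [-0.0057 -0.0107] [486.7 -44.2]
10 [-0.0046 -0.0112] [483.  -53.1]
11 [-0.0035 -0.0116] [480.2 -62.4]
12 [-0.0023 -0.0119] [478.4 -71.9]
13 [-0.0011 -0.0121] [477.5 -81.6]
```

```bash
python3 -m handwheel '[{"rx":0,"ry":0,"rz":1,"tx":-0.0116,"ty":-0.0033,"tz":0,"gripper":0},{"rx":0,"ry":0,"rz":1,"tx":-0.0113,"ty":-0.0045,"tz":0,"gripper":0},{"rx":0,"ry":0,"rz":1,"tx":-0.0108,"ty":-0.0056,"tz":0,"gripper":0},{"rx":0,"ry":0,"rz":1,"tx":-0.0101,"ty":-0.0066,"tz":0,"gripper":0}]'; python3 st.py
```

```text
t: 3.4
tool_pos: [517.1, -7.6, 204.2]
orientation: [-1.528, -2.745, 0.002]
wrist_force: [1.9, -3.5, -6.1]
opening: 0.142
grip_force: 58.4
3.4 [517.1  -7.6 204.2] yang 0.555 z [-0.001 -0.001 -1.   ] F [ 1.9 -3.5 -6.1] op 0.142 58.4
```

Forces are small, so the gate is following. I'll carry on.

```bash
python3 -m handwheel '[{"rx":0,"ry":0,"rz":1,"tx":-0.0094,"ty":-0.0076,"tz":0,"gripper":0},{"rx":0,"ry":0,"rz":1,"tx":-0.0086,"ty":-0.0085,"tz":0,"gripper":0},{"rx":0,"ry":0,"rz":1,"tx":-0.0077,"ty":-0.0093,"tz":0,"gripper":0},{"rx":0,"ry":0,"rz":1,"tx":-0.0068,"ty":-0.01,"tz":0,"gripper":0},{"rx":0,"ry":0,"rz":1,"tx":-0.0057,"ty":-0.0107,"tz":0,"gripper":0},{"rx":0,"ry":0,"rz":1,"tx":-0.0046,"ty":-0.0112,"tz":0,"gripper":0},{"rx":0,"ry":0,"rz":1,"tx":-0.0035,"ty":-0.0116,"tz":0,"gripper":0},{"rx":0,"ry":0,"rz":1,"tx":-0.0023,"ty":-0.0119,"tz":0,"gripper":0},{"rx":0,"ry":0,"rz":1,"tx":-0.0011,"ty":-0.0121,"tz":0,"gripper":0},{"rx":0,"ry":0,"rz":0,"tx":0,"ty":0,"tz":0,"gripper":0}]'; python3 st.py
```

```text
t: 4.65
tool_pos: [478.8, -82.4, 204.0]
orientation: [0.187, 3.134, -0.001]
wrist_force: [10.3, -0.7, -12.7]
opening: 0.141
grip_force: 58.5
4.65 [478.8 -82.4 204. ] yang 1.452 z [ 0.002 -0.001 -1.   ] F [ 10.3  -0.7 -12.7] op 0.141 58.5
```

```bash
python3 -m handwheel '[{"rx":0,"ry":0,"rz":0,"tx":-0.004,"ty":0,"tz":-0.006,"gripper":0},{"rx":0,"ry":0,"rz":0,"tx":-0.003,"ty":0,"tz":-0.006,"gripper":0},{"rx":0,"ry":0,"rz":0,"tx":-0.002,"ty":0,"tz":-0.005,"gripper":0},{"rx":0,"ry":0,"rz":0,"tx":0,"ty":0,"tz":0,"gripper":0}]'; python3 st.py;  python3 -m handwheel '[{"rx":0,"ry":0,"rz":0,"tx":0,"ty":0,"tz":0,"gripper":0.5},{"rx":0,"ry":0,"rz":0,"tx":0,"ty":0,"tz":0,"gripper":0.5},{"rx":0,"ry":0,"rz":0,"tx":0,"ty":0,"tz":0,"gripper":0.5},{"rx":0,"ry":0,"rz":0,"tx":0,"ty":0,"tz":0.06,"gripper":0.5},{"rx":0,"ry":0,"rz":-1,"tx":0,"ty":0,"tz":0.06,"gripper":0.7},{"rx":0,"ry":0,"rz":-1,"tx":-0.05,"ty":0.05,"tz":0,"gripper":1},{"rx":0,"ry":0,"rz":-1,"tx":-0.05,"ty":0.05,"tz":0,"gripper":1},{"rx":0,"ry":0,"rz":-1,"tx":0,"ty":0.07,"tz":0,"gripper":1}]'; python3 st.py
python3 - <<'E'
from h import *
a=snap('scene','s2.png')['image'][145:245,235:400,::-1];b=snap('top','t2.png')['image'][158:250,220:385,::-1]
A=cv2.resize(a,None,fx=3.6,fy=3.6,interpolation=2);B=cv2.resize(b,None,fx=2.6,fy=2.6,interpolation=2)
o=np.zeros((A.shape[0]+B.shape[0],A.shape[1],3),np.uint8);o[:A.shape[0]]=A;o[A.shape[0]:,:B.shape[1]]=B;cv2.imwrite('pics/c3.png',o)
E
```

```text
t: 5.15
tool_pos: [470.7, -81.6, 191.4]
orientation: [0.187, 3.135, -0.001]
wrist_force: [1.0, -1.6, 0.5]
opening: 0.148
grip_force: 59.6
5.15 [470.7 -81.6 191.4] yang 1.452 z [ 0.001 -0.001 -1.   ] F [ 1.  -1.6  0.5] op 0.148 59.6
t: 6.15
tool_pos: [388.9, 55.4, 287.5]
orientation: [0.814, 3.033, -0.0]
wrist_force: [2.1, -0.4, 0.1]
opening: 0.994
grip_force: 0.0
6.15 [388.9  55.4 287.5] yang 1.046 z [ 0.001 -0.    -1.   ] F [ 2.1 -0.4  0.1] op 0.994 0.0
```

View pics/c3.png

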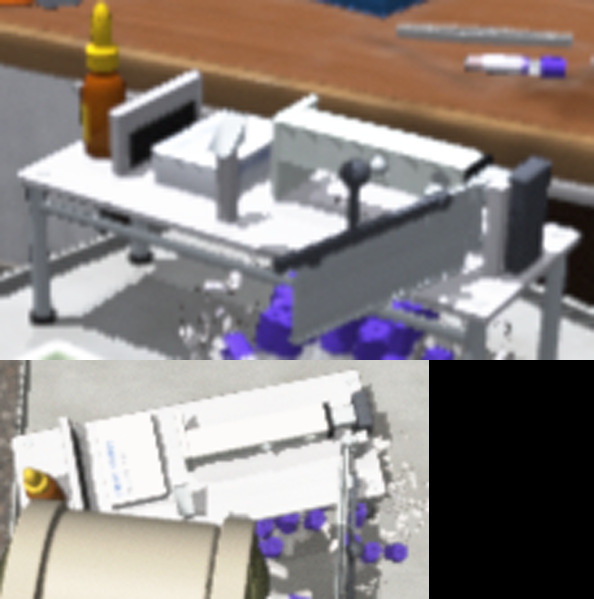

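The gate stands open at about 1.3 rad. On the sleeve front I see a bump at crop (378,162), also visible in the top view at about (268,447), and another mark at (435,188). I'll measure both.

```bash
python3 - <<'E'
from h import *
t=load('t2.png');s=load('s2.png');c=np.array([572.7,50.6]);y=.152;R=np.array([[np.cos(y),-np.sin(y)],[np.sin(y),np.cos(y)]])
f=lambda u,v:(u/2.6+220,(v-360)/2.6+158)
g=lambda u,v:(u/3.6+235,v/3.6+145)
car=lambda X:np.r_[R.T@(X[:2]-c),X[2]]
for p,z in [((378,162),150),((435,188),150),((276,133),150)]:
  X=onz(s,*g(*p),z);print(p,X,car(X))
for p in [(268,447),(187,465),(330,428)]:
  X=onz(t,*f(*p),150 if p[0]==268 else 163);print('top',p,X,car(X))
X,e=tri((t,*f(268,449)),(s,*g(376,163)));print(X,e,car(X))
a=s['image'][175:215,300:380,::-1];b=t['image'][175:200,285:360,::-1]
A=cv2.resize(a,(640,320),interpolation=2);B=cv2.resize(b,(640,213),interpolation=2);cv2.imwrite('pics/c4.png',np.vstack([A,B]))
E
```

```text
(378, 162) [583.07797518  -9.33611569 150.        ] [  1.18307006 -60.81645072 150.        ]
(435, 188) [576.88188005 -55.71587817 150.        ] [ -11.96419459 -105.72328087  150.        ]
(276, 133) [574.22041258  62.91106939 150.        ] [  3.36696775  11.93891168 150.        ]
top (268, 447) [576.56058667 -14.1406476  150.        ] [ -5.98665443 -64.57875463 150.        ]
top (187, 465) [559.63034048  57.84999463 163.        ] [-11.82120863   9.14535121 163.        ]
top (330, 428) [587.9000027  -69.81640291 163.        ] [  -3.20814466 -121.3295429   163.        ]
[574.00480065 -14.38656892 153.66327553] [np.float64(0.46485153668736773), np.float64(0.46485153668744583)] [ -8.55020907 -64.43485524 153.66327553]
```

View pics/c4.png

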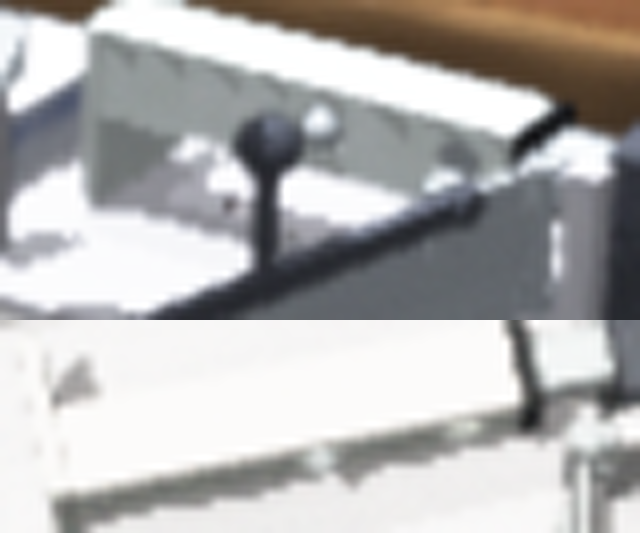

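```bash
python3 - <<'E'
from h import *
t=load('t2.png');s=load('s2.png')
X,e=tri((t,322.5,191.4),(s,340.25,190.25));print(X,e)
for x in (X,[574,-14.4,150],[578.5,-13.7,150]):print(x,proj(t,x),proj(s,x))
print(X[:2]+17.5*np.array([np.cos(.152),np.sin(.152)]))
E
```

```text
[576.82805224 -13.56816807 152.48477662] [np.float64(1.061873742669633), np.float64(1.0618737426696727)]
[576.82805224 -13.56816807 152.48477662] (np.float64(322.815982034096), np.float64(191.06968297153406)) (np.float64(339.7472179256397), np.float64(190.33358393291124))
[574, -14.4, 150] (np.float64(323.2351288958679), np.float64(192.51473529999276)) (np.float64(339.15634694835114), np.float64(191.92944727093484))
[578.5, -13.7, 150] (np.float64(322.85249588164817), np.float64(190.66921367341575)) (np.float64(340.2502157900093), np.float64(191.2105952669423))
[594.12628116 -10.91839902]
```

```bash
python3 -m handwheel '[{"rx":0,"ry":0,"rz":-1,"tx":0.03,"ty":-0.01,"tz":0,"gripper":1},{"rx":0,"ry":0,"rz":-1,"tx":0.03,"ty":-0.01,"tz":0,"gripper":1},{"rx":0,"ry":0,"rz":-1,"tx":0.03,"ty":-0.01,"tz":0,"gripper":1},{"rx":0,"ry":0,"rz":-1,"tx":0.03,"ty":-0.01,"tz":0,"gripper":1},{"rx":0,"ry":0,"rz":-1,"tx":0.03,"ty":-0.01,"tz":0,"gripper":1},{"rx":0,"ry":0,"rz":-1,"tx":0.03,"ty":-0.01,"tz":0,"gripper":1},{"rx":0,"ry":0,"rz":-1,"tx":0.03,"ty":-0.01,"tz":0,"gripper":1},{"rx":0,"ry":0,"rz":-1,"tx":0.03,"ty":-0.01,"tz":0,"gripper":1},{"rx":0,"ry":0,"rz":-0.9,"tx":0.013,"ty":-0.004,"tz":0,"gripper":1}]'; python3 st.py
```

```text
t: 7.38
tool_pos: [593.9, -13.7, 286.3]
orientation: [-2.038, -2.39, 0.001]
wrist_force: [-0.3, -0.1, 0.7]
opening: 1.0
grip_force: 0.0
7.38 [593.9 -13.7 286.3] yang 0.159 z [-0.001 -0.    -1.   ] F [-0.3 -0.1  0.7] op 1.0 0.0
```

```bash
python3 -m handwheel '[{"rx":0,"ry":0,"rz":0,"tx":0,"ty":0.0035,"tz":-0.06,"gripper":1},{"rx":0,"ry":0,"rz":0,"tx":0,"ty":0,"tz":-0.06,"gripper":1},{"rx":0,"ry":0,"rz":0,"tx":0,"ty":0,"tz":-0.06,"gripper":0.8},{"rx":0,"ry":0,"rz":0,"tx":0,"ty":0,"tz":0,"gripper":0.6},{"rx":0,"ry":0,"rz":0,"tx":0,"ty":0,"tz":0,"gripper":0.5},{"rx":0,"ry":0,"rz":0,"tx":0,"ty":0,"tz":0,"gripper":0.5}]'; python3 st.py
python3 - <<'E'
from h import *
a=snap('scene','s3.png')['image'][120:230,270:400,::-1];b=snap('top','t3.png')['image'][140:240,250:370,::-1]
o=np.hstack([cv2.resize(a,(400,338),interpolation=2),cv2.resize(b,(400,338),interpolation=2)]);cv2.imwrite('pics/c5.png',o)
E
```

```text
t: 8.12
tool_pos: [593.6, -10.2, 145.0]
orientation: [2.033, 2.392, 0.001]
wrist_force: [-1.8, -1.5, 0.4]
opening: 0.5
grip_force: 1.2
8.12 [593.6 -10.2 145. ] yang 0.162 z [ 0.002 -0.001 -1.   ] F [-1.8 -1.5  0.4] op 0.5 1.2
```

View pics/c5.png

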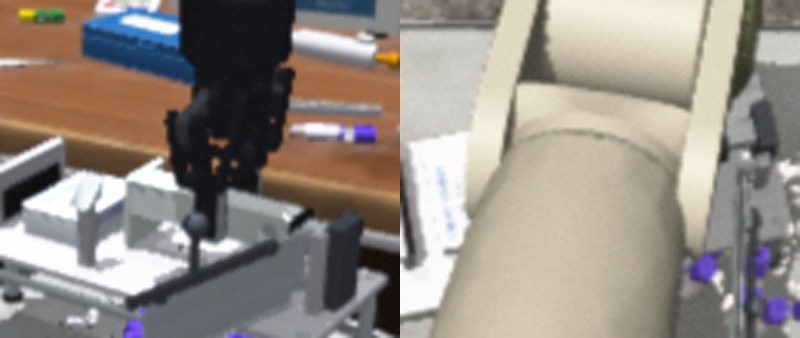

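The fingers straddle the sleeve, with the front one over the button and clear of the gate and ball. I'll close gradually.

```bash
python3 -m handwheel '[{"rx":0,"ry":0,"rz":-0.1,"tx":0,"ty":0,"tz":-0.003,"gripper":0.42},{"rx":0,"ry":0,"rz":0,"tx":0,"ty":0,"tz":0,"gripper":0.36},{"rx":0,"ry":0,"rz":0,"tx":0,"ty":0,"tz":0,"gripper":0.36}]'; python3 st.py
```

```text
t: 8.6
tool_pos: [592.4, -9.8, 140.8]
orientation: [-2.045, -2.383, 0.002]
wrist_force: [-6.7, -2.3, 3.0]
opening: 0.358
grip_force: 3.6
8.6 [592.4  -9.8 140.8] yang 0.152 z [-0.002 -0.    -1.   ] F [-6.7 -2.3  3. ] op 0.358 3.6
```

```bash
python3 -m handwheel '[{"rx":0,"ry":0,"rz":0,"tx":0,"ty":0,"tz":0,"gripper":0.28},{"rx":0,"ry":0,"rz":0,"tx":0,"ty":0,"tz":0,"gripper":0.2}]'; python3 st.py
```

```text
t: 8.85
tool_pos: [589.2, -10.3, 140.8]
orientation: [-2.04, -2.379, 0.013]
wrist_force: [-29.9, -5.5, 14.7]
opening: 0.275
grip_force: 57.8
8.85 [589.2 -10.3 140.8] yang 0.153 z [-0.011 -0.001 -1.   ] F [-29.9  -5.5  14.7] op 0.275 57.8
```

The wrist force shows the sleeve centre sits about 5 mm nearer the robot, so I'll relieve that.

```bash
python3 -m handwheel '[{"rx":0,"ry":0,"rz":0,"tx":-0.0035,"ty":-0.0005,"tz":0,"gripper":0.1},{"rx":0,"ry":0,"rz":0,"tx":-0.0025,"ty":-0.0005,"tz":0,"gripper":0.1}]'; python3 st.py
```

```text
t: 9.1
tool_pos: [588.7, -10.4, 141.1]
orientation: [2.045, 2.383, 0.002]
wrist_force: [8.7, 2.4, -1.2]
opening: 0.274
grip_force: 58.7
9.1 [588.7 -10.4 141.1] yang 0.152 z [ 0.002  0.    -1.   ] F [ 8.7  2.4 -1.2] op 0.274 58.7
```

```bash
python3 -m handwheel '[{"rx":0,"ry":0,"rz":0,"tx":-0.0005,"ty":0.006,"tz":0,"gripper":0.1},{"rx":0,"ry":0,"rz":0,"tx":-0.001,"ty":0.006,"tz":0,"gripper":0.1},{"rx":0,"ry":0,"rz":0,"tx":-0.001,"ty":0.006,"tz":0,"gripper":0.1},{"rx":0,"ry":0,"rz":0,"tx":-0.001,"ty":0.006,"tz":0,"gripper":0.1}]'; python3 st.py
```

```text
t: 9.6
tool_pos: [585.7, 8.8, 141.0]
orientation: [2.046, 2.383, 0.001]
wrist_force: [2.0, -4.0, 2.8]
opening: 0.268
grip_force: 59.3
9.6 [585.7   8.8 141. ] yang 0.152 z [ 0.001 -0.    -1.   ] F [ 2.  -4.   2.8] op 0.268 59.3
```

```bash
python3 -m handwheel '[{"rx":0,"ry":0,"rz":0,"tx":-0.001,"ty":0.006,"tz":0,"gripper":0.1},{"rx":0,"ry":0,"rz":0,"tx":-0.001,"ty":0.006,"tz":0,"gripper":0.1},{"rx":0,"ry":0,"rz":0,"tx":-0.001,"ty":0.006,"tz":0,"gripper":0.1},{"rx":0,"ry":0,"rz":0,"tx":-0.001,"ty":0.006,"tz":0,"gripper":0.1},{"rx":0,"ry":0,"rz":0,"tx":-0.0005,"ty":0.003,"tz":0,"gripper":0.1},{"rx":0,"ry":0,"rz":0,"tx":0,"ty":0,"tz":0,"gripper":0.1}]'; python3 st.py
```

```text
t: 10.35
tool_pos: [582.4, 29.7, 141.0]
orientation: [2.045, 2.382, 0.0]
wrist_force: [5.3, -7.1, 3.5]
opening: 0.273
grip_force: 60.5
10.35 [582.4  29.7 141. ] yang 0.152 z [ 0.002 -0.001 -1.   ] F [ 5.3 -7.1  3.5] op 0.273 60.5
```

```bash
python3 -m handwheel '[{"rx":0,"ry":0,"rz":0,"tx":0,"ty":0.0015,"tz":0,"gripper":0.1},{"rx":0,"ry":0,"rz":0,"tx":0,"ty":0,"tz":0,"gripper":0.1}]'; python3 st.py; python3 -m handwheel '[{"rx":0,"ry":0,"rz":0,"tx":0,"ty":-0.0015,"tz":0,"gripper":0.1},{"rx":0,"ry":0,"rz":0,"tx":0,"ty":0,"tz":0,"gripper":0.5},{"rx":0,"ry":0,"rz":0,"tx":0,"ty":0,"tz":0,"gripper":0.7},{"rx":0,"ry":0,"rz":0,"tx":0,"ty":0,"tz":0,"gripper":0.8},{"rx":0,"ry":0,"rz":0,"tx":0,"ty":0,"tz":0.06,"gripper":0.8},{"rx":0,"ry":0,"rz":0,"tx":0,"ty":0,"tz":0.06,"gripper":0.8},{"rx":0,"ry":0,"rz":1,"tx":-0.045,"ty":0,"tz":0.06,"gripper":0.6},{"rx":0,"ry":0,"rz":1,"tx":-0.06,"ty":0,"tz":0,"gripper":0.5},{"rx":0,"ry":0,"rz":1,"tx":-0.06,"ty":0,"tz":0,"gripper":0.5},{"rx":0,"ry":0,"rz":1,"tx":-0.06,"ty":0,"tz":0,"gripper":0.5}]'; python3 st.py
python3 - <<'E'
from h import *
a=snap('scene','s4.png')['image'][150:240,260:400,::-1];b=snap('top','t4.png')['image'][150:240,220:385,::-1]
o=np.vstack([cv2.resize(a,(520,334),interpolation=2),cv2.resize(b,(520,260),interpolation=2)]);cv2.imwrite('pics/c6.png',o)
E
```

```text
t: 10.6
tool_pos: [582.4, 29.7, 141.1]
orientation: [2.045, 2.381, -0.002]
wrist_force: [4.5, -12.5, 3.6]
opening: 0.272
grip_force: 60.6
10.6 [582.4  29.7 141.1] yang 0.152 z [ 0.002 -0.003 -1.   ] F [  4.5 -12.5   3.6] op 0.272 60.6
t: 11.85
tool_pos: [400.1, 30.5, 284.6]
orientation: [-1.527, -2.745, -0.0]
wrist_force: [0.2, 0.5, 0.6]
opening: 0.503
grip_force: 0.0
11.85 [400.1  30.5 284.6] yang 0.556 z [ 0.  0. -1.] F [0.2 0.5 0.6] op 0.503 0.0
```

View pics/c6.png

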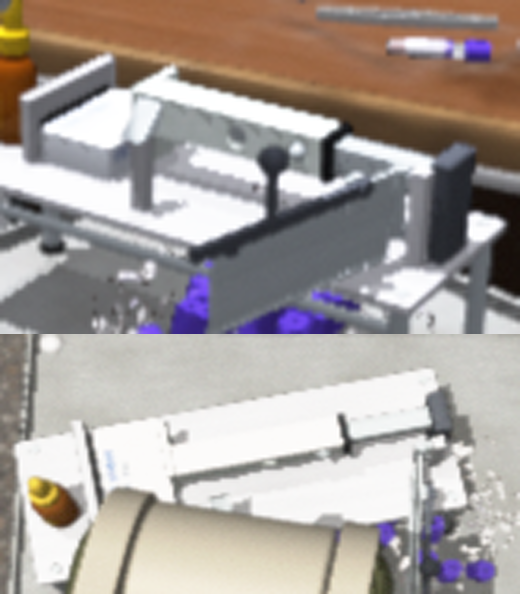

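The sleeve is at the next hole: the dark empty hole is at (237,135) and the bright button stands out at (295,150). The packet lies against the stop and the ball is where I left it. I'll go back to it.

```bash
python3 -m handwheel '[{"rx":0,"ry":0,"rz":1,"tx":0.0098,"ty":-0.0156,"tz":0,"gripper":0.5},{"rx":0,"ry":0,"rz":1,"tx":0.0098,"ty":-0.0156,"tz":0,"gripper":0.5},{"rx":0,"ry":0,"rz":1,"tx":0.0098,"ty":-0.0156,"tz":0,"gripper":0.5},{"rx":0,"ry":0,"rz":1,"tx":0.0098,"ty":-0.0156,"tz":0,"gripper":0.5},{"rx":0,"ry":0,"rz":1,"tx":0.0098,"ty":-0.0156,"tz":0,"gripper":0.5},{"rx":0,"ry":0,"rz":1,"tx":0.0098,"ty":-0.0156,"tz":0,"gripper":0.5},{"rx":0,"ry":0,"rz":1,"tx":0.0098,"ty":-0.0156,"tz":0,"gripper":0.5},{"rx":0,"ry":0,"rz":1,"tx":0.0098,"ty":-0.0156,"tz":0,"gripper":0.5},{"rx":0,"ry":0,"rz":1,"tx":0.0098,"ty":-0.0156,"tz":0,"gripper":0.5},{"rx":0,"ry":0,"rz":0,"tx":0,"ty":0,"tz":0,"gripper":0.5}]'; python3 st.py
```

```text
t: 13.2
tool_pos: [472.9, -82.5, 284.3]
orientation: [-0.19, -3.135, -0.001]
wrist_force: [-0.3, 0.9, 0.5]
opening: 0.5
grip_force: 0.0
13.2 [472.9 -82.5 284.3] yang 1.45 z [-0.  0. -1.] F [-0.3  0.9  0.5] op 0.5 0.0
```

```bash
python3 -m handwheel '[{"rx":0,"ry":0,"rz":0,"tx":-0.002,"ty":0.001,"tz":-0.058,"gripper":0.5},{"rx":0,"ry":0,"rz":0,"tx":-0.001,"ty":0,"tz":-0.058,"gripper":0.5},{"rx":0,"ry":0,"rz":0,"tx":0,"ty":0,"tz":0,"gripper":0.4},{"rx":0,"ry":0,"rz":0,"tx":0,"ty":0,"tz":0,"gripper":0},{"rx":0,"ry":0,"rz":0,"tx":0,"ty":0,"tz":0,"gripper":0},{"rx":0,"ry":0,"rz":0,"tx":0,"ty":0,"tz":0,"gripper":0}]'; python3 st.py
```

```text
t: 13.95
tool_pos: [470.7, -81.5, 193.6]
orientation: [0.187, 3.133, -0.002]
wrist_force: [-1.6, 0.4, 7.6]
opening: 0.143
grip_force: 58.7
13.95 [470.7 -81.5 193.6] yang 1.452 z [ 0.003 -0.001 -1.   ] F [-1.6  0.4  7.6] op 0.143 58.7
```

```bash
python3 -m handwheel '[{"rx":0,"ry":0,"rz":0,"tx":0.0025,"ty":0,"tz":0.005,"gripper":0},{"rx":0,"ry":0,"rz":0,"tx":0.003,"ty":0,"tz":0.005,"gripper":0},{"rx":0,"ry":0,"rz":0,"tx":0.0035,"ty":0,"tz":0.005,"gripper":0},{"rx":0,"ry":0,"rz":-1,"tx":0.0011,"ty":0.0121,"tz":0,"gripper":0},{"rx":0,"ry":0,"rz":-1,"tx":0.0023,"ty":0.0119,"tz":0,"gripper":0},{"rx":0,"ry":0,"rz":-1,"tx":0.0035,"ty":0.0116,"tz":0,"gripper":0},{"rx":0,"ry":0,"rz":-1,"tx":0.0046,"ty":0.0112,"tz":0,"gripper":0},{"rx":0,"ry":0,"rz":-1,"tx":0.0057,"ty":0.0107,"tz":0,"gripper":0},{"rx":0,"ry":0,"rz":-1,"tx":0.0068,"ty":0.01,"tz":0,"gripper":0}]'; python3 st.py
```

```text
t: 15.08
tool_pos: [495.8, -26.3, 203.7]
orientation: [-1.108, -2.936, -0.001]
wrist_force: [-4.3, 3.5, -0.1]
opening: 0.142
grip_force: 58.6
15.07 [495.8 -26.3 203.7] yang 0.849 z [-0.003  0.002 -1.   ] F [-4.3  3.5 -0.1] op 0.142 58.6
```

```bash
python3 -m handwheel '[{"rx":0,"ry":0,"rz":-1,"tx":0.0077,"ty":0.0093,"tz":0,"gripper":0},{"rx":0,"ry":0,"rz":-1,"tx":0.0086,"ty":0.0085,"tz":0.001,"gripper":0},{"rx":0,"ry":0,"rz":-1,"tx":0.0094,"ty":0.0076,"tz":0,"gripper":0},{"rx":0,"ry":0,"rz":-1,"tx":0.0101,"ty":0.0066,"tz":0,"gripper":0},{"rx":0,"ry":0,"rz":-1,"tx":0.0108,"ty":0.0056,"tz":0,"gripper":0},{"rx":0,"ry":0,"rz":-1,"tx":0.0113,"ty":0.0045,"tz":0,"gripper":0},{"rx":0,"ry":0,"rz":-1,"tx":0.0116,"ty":0.0033,"tz":0,"gripper":0},{"rx":0,"ry":0,"rz":0,"tx":0.001,"ty":0,"tz":0,"gripper":0}]'; python3 st.py
```

```text
t: 16.08
tool_pos: [552.9, 10.8, 204.8]
orientation: [-2.045, -2.381, -0.003]
wrist_force: [-4.1, 8.1, 2.2]
opening: 0.143
grip_force: 58.8
16.07 [552.9  10.8 204.8] yang 0.151 z [-0.001  0.003 -1.   ] F [-4.1  8.1  2.2] op 0.143 58.8
```

```bash
python3 -m handwheel '[{"rx":0,"ry":0,"rz":0,"tx":0,"ty":0.0035,"tz":-0.006,"gripper":0},{"rx":0,"ry":0,"rz":0,"tx":0,"ty":0.003,"tz":-0.006,"gripper":0},{"rx":0,"ry":0,"rz":0,"tx":0,"ty":0.002,"tz":-0.004,"gripper":0},{"rx":0,"ry":0,"rz":0,"tx":0,"ty":0,"tz":0,"gripper":0}]'; python3 st.py
```

```text
t: 16.58
tool_pos: [552.5, 17.9, 193.6]
orientation: [-2.044, -2.383, -0.004]
wrist_force: [-8.8, 10.1, 13.0]
opening: 0.141
grip_force: 59.8
16.57 [552.5  17.9 193.6] yang 0.153 z [-0.     0.003 -1.   ] F [-8.8 10.1 13. ] op 0.141 59.8
```

```bash
python3 -m handwheel '[{"rx":0,"ry":0,"rz":0,"tx":0,"ty":0,"tz":0,"gripper":0.3},{"rx":0,"ry":0,"rz":0,"tx":0,"ty":0,"tz":0,"gripper":0.5},{"rx":0,"ry":0,"rz":0,"tx":0,"ty":0,"tz":0,"gripper":0.5},{"rx":0,"ry":0,"rz":0,"tx":0,"ty":0,"tz":0.06,"gripper":0.5},{"rx":0,"ry":0,"rz":0,"tx":0,"ty":0,"tz":0.07,"gripper":0.5},{"rx":0,"ry":0,"rz":0,"tx":-0.07,"ty":0,"tz":0,"gripper":0.5},{"rx":0,"ry":0,"rz":0,"tx":-0.07,"ty":0,"tz":0,"gripper":0.5},{"rx":0,"ry":0,"rz":0,"tx":-0.07,"ty":0,"tz":0,"gripper":0.5},{"rx":0,"ry":0,"rz":0,"tx":0,"ty":0,"tz":0,"gripper":0.5}]'; python3 st.py
python3 - <<'E'
from h import *
c=snap('scene','s5.png');a=c['image'][150:240,240:400,::-1];b=cv2.imread('pics/scene0.png')[150:240,240:400]
cv2.imwrite('pics/c7.png',np.vstack([cv2.resize(a,(533,300),interpolation=2),cv2.resize(b,(533,300),interpolation=2)]))
E
```

```text
t: 17.7
tool_pos: [382.5, 16.1, 296.3]
orientation: [2.046, 2.382, 0.001]
wrist_force: [0.4, 0.2, 1.4]
opening: 0.501
grip_force: 0.0
17.7 [382.5  16.1 296.3] yang 0.151 z [ 0.001 -0.    -1.   ] F [0.4 0.2 1.4] op 0.501 0.0
```

View pics/c7.png

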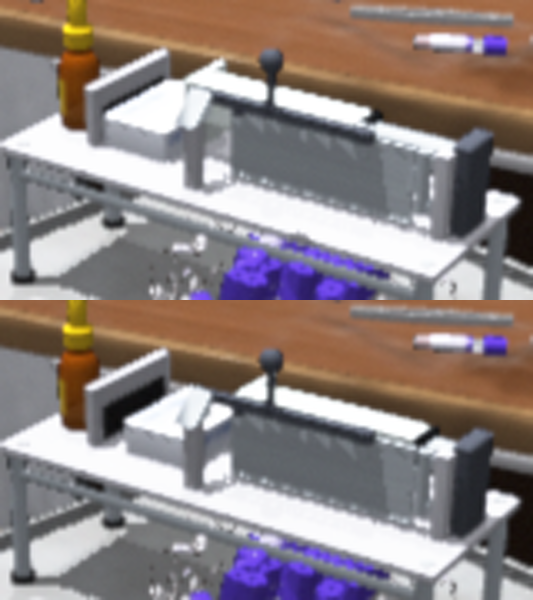

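The top half shows the gate shut, with the bar behind its catch. The ball is at (271,60), the same place as in the starting picture below it. A quick numeric check before handing in.

```bash
python3 - <<'E'
from h import *
a=load('scene0.png')['image'];b=load('s5.png')['image']
for n,(y0,y1,x0,x1) in {'ball':(160,180,314,330),'bar+gate edge':(172,186,303,320)}.items():
    print(n,cv2.phaseCorrelate(a[y0:y1,x0:x1].mean(2),b[y0:y1,x0:x1].mean(2)))
    d=a[y0:y1,x0:x1].mean(2)<110;e=b[y0:y1,x0:x1].mean(2)<110
    print([np.round(np.argwhere(m).mean(0),2) for m in(d,e)],d.sum(),e.sum())
E
```

```text
ball ((-0.20966870653667158, 0.24072935429877873), 0.9134547372550053)
[array([8.19, 7.59]), array([10.1 ,  7.57])] 175 127
bar+gate edge ((-1.5774626889882253, 0.2594980783872236), 0.40395066940073776)
[array([5.85, 7.33]), array([8.41, 9.47])] 136 79
```

```bash
python3 -c "
from plant import hand_in;print(hand_in())"
```

```text
the job is handed in; nothing more can be done
None
```

I carried out all the steps and handed the job in at about 18 s of robot time; in the last pictures the sleeve is at its next hole with the button out, the packet is against the stop, and the gate is shut and latched, but the hand-in call returned no verdict.

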